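Find the bite point of a suction-foot lever and set its index

TASK

Press the red lever of the grinder's suction foot round to the left until you feel its resistance firm up, hold it there a moment without forcing it on, and let it spring back. Then slide the blue index along the scale to the reading at which the lever began to firm up, and let go of it, leaving the jars, tin and mug alone.

Things in the scene. Friction and masses are not known exactly. Their poses are not given: they have to be found in the camera images.
- grinder: hand-cranked spice grinder fixed to the worktop by a round white suction foot, 200 mm across, 45 mm high, with a scale of black ticks every 0.1 rad on the front of its top. Origin: centre of the foot at worktop level; z up, -x is the front (towards the robot at yaw 0). Column, hopper and crank (211 mm high) stand on the rear half; only a knob at 137 mm height reaches 6 mm before the centre.
- suction_cup: black rubber cup under the foot, 210 mm across, 5 mm high; origin and axes as the grinder's. Inside the foot, unseen, the lever comes to bear on it at an unknown travel between 0.3 and 0.75 rad. 1 N at the lever pad beyond the free spring force puts about 2.2 N on the cup; over 25 N on the cup (11 N at the pad beyond the free force) damages it.
- lever (a joint): lever travel about the upright axis through the grinder's origin, rad: 0 at rest, grows clockwise from above (pad goes left), stop at 1.0. At q it points along (-cos(0.5-q), -sin(0.5-q)) in the grinder's frame. A return spring resists with 2 N at the pad at 0, growing evenly to 4 N at 1.0; once it bears on the cup the force rises by about 0.85 N per mm of pad travel.
- lever_pad (a point): centre of the upright red thumb pad at the lever's end, 145 mm from the axis, 50 mm above the worktop. The pad is 44 mm along the lever (123 to 167 mm from the axis), 14 mm thick the way it moves, and spans 17 to 75 mm above the worktop. A short white pointer on it points to the scale. Its own -x points along the lever away from the axis; it is pushed along its own +y.
- index (a joint): reading of the blue index, turning about the same axis and counted the same way as the lever (same value = same direction), 0 to 1.0 rad. It starts near the zero end, and stays where it is left (about 1.2 N to slide).
- index_knob (a point): point on the blue index's upright round knob, 78 mm from the axis, 62 mm above the worktop. The knob is 18 mm across and spans 49 to 77 mm above the worktop; it rides on a 24 x 16 mm foot, 46 to 50 mm above the worktop, on the top of the suction foot.
- jar: bystander: glass jar with a yellow lid, 66 mm across, 108 mm high, origin under its centre
- spice_jar: bystander: spice jar with a green lid, 46 mm across, 106 mm high, origin under its centre
- tin: bystander: low tin, 86 mm across, 40 mm high, origin under its centre
- mug: bystander: dark green mug, 84 mm across, 94 mm high, behind the work, origin under its centre

How it is judged:
On the way, in this order (a step that is already met when the one before it is completed fails the run):
1. the lever has been pressed until it bears firmly on the cup (more than 3 N on the cup) (contact force between suction_cup and anything else above 3 N and value of joint lever above 0.25 rad), for 0.2 s.
2. the lever has been let back to rest (value of joint lever below 0.06 rad), for 0.1 s.
3. the index stands at the reading where the lever firmed up, within 5 mm (distance between index_knob and bite_mark below 0.005 m and value of joint lever below 0.06 rad), for 0.2 s.
At the end, for the whole second after the job is handed in: The index stands still with its knob within 5 mm (0.064 rad) along the scale of the reading at which the lever begins to bear on the cup, and the lever is back at rest (below 0.06 rad) (all of step 3 and velocity of joint index between -0.02 and 0.02 rad/s); the robot touches nothing.
It fails at once if the lever is forced past its bite: more than 25 N on the cup (contact force between suction_cup and anything else above 25 N).
It fails at once if a jar, the tin or the mug is moved by more than 20 mm (distance of any of jar, spice_jar, tin, mug from where it was at the start of the episode above 0.02 m).
It also fails if it takes over 72 s, if anything falls off the work surface, if the arm or the gripper's body presses on something with over 40 N, if the wrist force passes 120 N, or if a joint passes its speed limit or range.

ROBOT

A 6-joint arm with a two-finger parallel gripper is mounted at the origin on a cart in front of the work surface, level with it; the furniture and walls round the work are solid. World frame = base frame: x ahead of the robot, y to its left, z up, the work surface at z = 0. Lengths are in m, angles in rad, forces in N, time in s.
With the tool pointing down it reaches from about 0.35 to 0.775 m from the base axis. Payload 5.5 kg.
Tool frame: the origin (TCP) lies at the very end of the fingers, on their centre line; the grasp point (between the pads) lies env.pinch_z behind it (env.pinch_z is the distance from the TCP to the grasp point, in m); z points along the fingers, y is the line along which they close (so a half turn about z gives the same grasp; the last joint's range is limited). The gripper opens to 85 mm and grips with 20 to 120 N. Pads are 22 mm wide; open, the fingers measure 114 mm over their backs; the gripper's body (76 mm by 85 mm) begins 54 mm behind the grasp point. The pads swing forward as they close: fully open they stand 13 mm farther back than shut.
Start: joints at [1.1, 0.313, 0.046, 1.304, 0, 1.431], TCP at [0.187, 0.544, 0.231] pointing down, gripper open.
Joint ranges: [-2.76, 2.76], [-0.86, 1.69], [-1.03, 1.26], [-2.2, 2.34], [-1.47, 1.5], [-3.14, 3.14]. Speed limits (rad/s): [2.57, 2.57, 3.14, 3.14, 3.14, 3.14].

INTERFACE

Orientations are given as a unit quaternion [w, x, y, z].
In Python, from workcell import env, eyes gives the robot as it stands.
- The arm moves only by the shell command python3 -m jog 'ROWS' [FORCE]. ROWS is JSON, one flat list of numbers, 7 for each row, row after row: the shift along the world's x, y, z as a fraction of full scale, then the turn, a rotation vector about the world's x, y, z as a fraction of full scale, then the opening, from -1 (shut) to 1 (fully open), so that 0 is half open. A call has 1 to 12 rows; each row is the pose to reach, as a shift and turn from the pose commanded when the call began, turning the shorter way round; what a row does not reach only later rows make up. Full scale, the value 1, is 20 cm for a shift and pi rad for a turn. A row lasts 1/12 s, in which the tool goes at most 41.7 mm and 7.16 degrees, less where a joint would pass 70% of its speed; a pose out of reach is approached as far as the arm can. A call with a number of a shift or a turn outside -1 to 1 is refused whole. A call with a gripper value outside its range is refused whole. The fingers move at their own pace and stop on an object; FORCE is the grip in N (left out, the last holds). Time passes only in rows, so rows that repeat a pose let the fingers close. It gives the time, the measured TCP pose, the force, the opening and the grip force at its end, in the units of the state.
- env.get_state(): the state, without advancing time (a new reading comes with each control period).
- eyes.read_camera(name): name is "side" or "top"; returns (picture, depth): 480x640x3 uint8, red, green, blue; 480x640 float32, m along the optical axis (not along the pixel's ray), 0 where there is no reading.
- eyes.calibration(name): a dict with "fx", "fy", "cx", "cy" (pixels), "R" (3x3) and "t" (3): a world point X has camera coordinates R X + t. Camera axes: x right, y down, z forward; pixel columns grow to the right and rows downward; lengths in m; the calibration is good to about 2 mm. A picture is of the moment at which its call begins. calibration takes no time and is no camera call.
- env.hand_in(): hands the job in; it is judged then, once.
The state is a dict: "clock": time; "joint_pos": joint angles; "qvel": joint speeds; "tau": joint torques, N m; "tcp_pos": TCP position; "orientation": TCP orientation; "wrist_force": force on the tool from outside, world axes, zero at the start; "ft_torque": the same for the moment, N m; "finger_gap": finger opening in m; "grip_force": force on a finger pad.
Only numpy, scipy, OpenCV 4.12 (cv2) and the standard library are available. Lean on these libraries where they do the work, as an engineer would, in place of code of your own. Each camera call takes 0.05 s, during which the arm holds its last target. There are 200 camera calls.

## Working session

There is one attempt and no reset: what is moved stays moved. The work goes in short steps, Python scripts to look and compute and a shell command to move; the robot and the scene stay as the last step left them, time stands still between calls to the robot, and variables do not carry over. Pictures are saved under pics/ and viewed, at most 10 in all, crops included, and the job is handed in when it is done.

```bash
ls; mkdir -p pics
python3 - <<'E'
from workcell import env, eyes
import cv2,numpy as np
print(env.get_state(), env.pinch_z)
for n in("top","side"):
    p,d=eyes.read_camera(n); np.savez(f"pics/{n}0.npz",p=p,d=d); cv2.imwrite(f"pics/{n}0.png",p[:,:,::-1]); print(eyes.calibration(n))
E
```

```text
pics
{'clock': 0.0, 'joint_pos': array([ 1.10040652e+00,  3.13998862e-01,  4.49857981e-02,  1.30357802e+00,
       -1.49895752e-05,  1.43116051e+00]), 'qvel': array([ 1.45893373e-03, -2.92137125e-04,  8.11356530e-04,  7.00433968e-04,
       -9.56046524e-04,  3.37016885e-05]), 'tau': array([ 2.37624969e-03, -4.80625284e+01,  2.98530686e+01,  1.94114487e-02,
        6.79765662e-05, -1.10395149e-05]), 'tcp_pos': array([0.18653947, 0.5433735 , 0.23041252]), 'orientation': array([-2.62338515e-04,  1.64624119e-01,  9.86355967e-01, -8.58208254e-04]), 'wrist_force': array([-0.27258607, -0.55995866, -0.20282743]), 'ft_torque': array([-0.09791545,  0.0441696 , -0.01101143]), 'grip_force': 0.0, 'finger_gap': 0.08541932015682438} 0.0187
{'fx': 606.054177811275, 'fy': 606.054177811275, 'cx': 316.9481140126475, 'cy': 232.21733297648717, 'R': array([[ 0.02752465, -0.99952932,  0.01354777],
       [-0.99418446, -0.02878401, -0.10377252],
       [ 0.10411363, -0.01061268, -0.99450878]]), 't': array([-0.06447441,  0.56815193,  1.22835166])}
{'fx': 506.8551254227087, 'fy': 506.8551254227087, 'cx': 317.23962214842425, 'cy': 247.2218134406357, 'R': array([[-0.9984276 ,  0.05349686, -0.01674567],
       [ 0.05199628,  0.77220214, -0.6332458 ],
       [-0.02094562, -0.6331208 , -0.77376956]]), 't': array([0.58757919, 0.03983308, 0.98077724])}
```

View pics/top0.png

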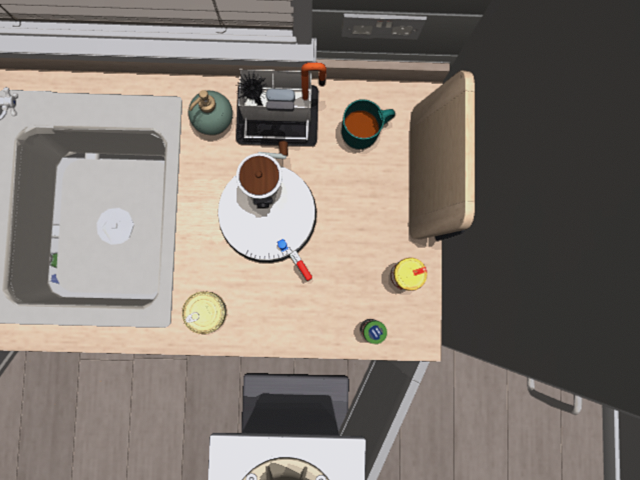

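View pics/side0.png

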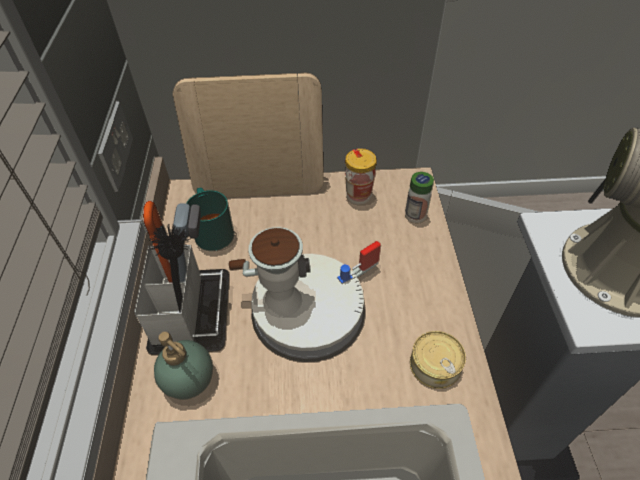

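```bash
cat > h.py <<'E'
from workcell import env, eyes
import cv2,numpy as np
def pts(n,p,d):
    c=eyes.calibration(n); v,u=np.mgrid[:480,:640]
    X=np.stack([(u-c['cx'])/c['fx']*d,(v-c['cy'])/c['fy']*d,d],-1)
    return (X-c['t'])@c['R']
def masks(p):
    r,g,b=[p[...,i].astype(int) for i in range(3)]
    return dict(red=(r>130)&(g<70)&(b<70),blue=(b>120)&(r<80)&(g<130))
E
python3 - <<'E'
from h import *
from scipy.optimize import least_squares
np.set_printoptions(precision=4,suppress=True)
for n in("top","side"):
    f=np.load(f"pics/{n}0.npz"); p,d=f['p'],f['d']; W=pts(n,p,d)
    inb=(d>0)&(W[...,0]>.25)&(W[...,0]<.8)&(abs(W[...,1])<.3)
    for k,m in masks(p).items():
        m=m&inb&(W[...,2]<.095)&(W[...,2]>.03); 
        nl,L,S,C=cv2.connectedComponentsWithStats(m.astype(np.uint8))
        for i in range(1,nl):
            if S[i,4]>8:
                q=W[L==i]; print(n,k,S[i],q.mean(0),np.median(q,0),q.min(0),q.max(0))
    # foot top
    m=inb&(abs(W[...,2]-.045)<.006)&(p.min(-1)>150)
    nl,L,S,C=cv2.connectedComponentsWithStats(m.astype(np.uint8)); i=1+S[1:,4].argmax()
    q=W[L==i]; print(n,'foot',S[i],q.min(0),q.max(0))
    h=cv2.convexHull(q[:,:2].astype(np.float32))[:,0]
    r=least_squares(lambda a:np.hypot(h[:,0]-a[0],h[:,1]-a[1])-a[2],[.55,0,.1],loss='soft_l1',f_scale=.001); print(r.x,np.median(q[:,2]))
    for nm,(u,v) in dict(top=dict(jar=(409,274),spice=(374,331),tin=(204,313),mug=(362,123)),side=dict(jar=(361,158),spice=(422,180),tin=(438,357),mug=(212,215)))[n].items(): print(nm,W[v,u])
E
```

```text
top red [354 125  12  12  36] [ 0.7871 -0.1309  0.0317] [ 0.7857 -0.1312  0.0311] [ 0.7762 -0.1442  0.0301] [ 0.7997 -0.1205  0.0351]
top red [366 126   6   5  11] [ 0.7946 -0.15    0.0313] [ 0.7942 -0.1501  0.0315] [ 0.7901 -0.1565  0.03  ] [ 0.7988 -0.1458  0.0332]
top red [297 261  15  19 115] [ 0.4882 -0.0238  0.0749] [ 0.4871 -0.0241  0.075 ] [ 0.471  -0.0386  0.0681] [ 0.5067 -0.0098  0.0812]
top blue [278 242   9   9  22] [0.5347 0.0203 0.0638] [0.5342 0.0188 0.0663] [0.5291 0.0138 0.0455] [0.5431 0.0293 0.0826]
top foot [ 218  167   97   93 5283] [ 0.51   -0.0408  0.039 ] [0.7026 0.1577 0.051 ]
[0.6089 0.0583 0.0992] 0.045267592766349174
jar [ 0.4853 -0.2278  0.1094]
spice [ 0.3742 -0.1625  0.1044]
tin [0.3973 0.1773 0.0323]
mug [ 0.8047 -0.1373  0.031 ]
side red [360 242  20  13 111] [ 0.4894 -0.0217  0.0743] [ 0.4894 -0.0216  0.0743] [ 0.4716 -0.0361  0.0702] [ 0.5084 -0.0093  0.0774]
side blue [341 265   9   7  52] [0.5395 0.0233 0.0768] [0.5394 0.0232 0.0769] [0.5322 0.0152 0.0745] [0.5467 0.0311 0.0798]
side blue [338 276   6   7  18] [0.5475 0.027  0.0499] [0.5478 0.0268 0.0497] [0.5429 0.0196 0.0469] [0.5513 0.0355 0.0529]
side foot [ 254  254  110   94 4706] [ 0.5096 -0.0406  0.0391] [0.7024 0.1569 0.0493]
[0.6086 0.0577 0.0989] 0.04470925310284733
jar [ 0.4848 -0.2324  0.107 ]
spice [ 0.3727 -0.1601  0.1061]
tin [0.4003 0.1839 0.037 ]
mug [ 0.797  -0.1681  0.0286]
```

```bash
R='.55,-1,0,0,0,.1,-1'; python3 -m jog '[.55,-1,0,0,0,.1,-1,.55,-1,0,0,0,.1,-1,.55,-1,0,0,0,.1,-1,.55,-1,0,0,0,.1,-1,.55,-1,0,0,0,.1,-1,.55,-1,0,0,0,.1,-1]' && python3 -m jog '[.55,-1,0,0,0,.1,-1,.55,-1,0,0,0,.1,-1,.55,-1,0,0,0,.1,-1,.55,-1,0,0,0,.1,-1,.55,-1,0,0,0,.1,-1,.55,-1,0,0,0,.1,-1]' && python3 -m jog '[.55,-1,0,0,0,.093,-1,.55,-1,0,0,0,.093,-1,.55,-1,0,0,0,.093,-1,.55,-1,0,0,0,.093,-1,.55,-1,0,0,0,.093,-1,.55,-1,0,0,0,.093,-1,.55,-1,0,0,0,.093,-1,.55,-1,0,0,0,.093,-1]'
```

```text
invalid input: not JSON, or not a number
```

```bash
python3 -m jog '[0.55,-1,0,0,0,0.1,-1, 0.55,-1,0,0,0,0.1,-1, 0.55,-1,0,0,0,0.1,-1, 0.55,-1,0,0,0,0.1,-1, 0.55,-1,0,0,0,0.1,-1, 0.55,-1,0,0,0,0.1,-1]' && python3 -m jog '[0.55,-1,0,0,0,0.1,-1, 0.55,-1,0,0,0,0.1,-1, 0.55,-1,0,0,0,0.1,-1, 0.55,-1,0,0,0,0.1,-1, 0.55,-1,0,0,0,0.1,-1, 0.55,-1,0,0,0,0.1,-1]' && python3 -m jog '[0.55,-1,0,0,0,0.093,-1, 0.55,-1,0,0,0,0.093,-1, 0.55,-1,0,0,0,0.093,-1, 0.55,-1,0,0,0,0.093,-1, 0.55,-1,0,0,0,0.093,-1, 0.55,-1,0,0,0,0.093,-1, 0.55,-1,0,0,0,0.093,-1, 0.55,-1,0,0,0,0.093,-1]'
```

```text
clock: 0.6
tcp_pos: [0.2974, 0.3406, 0.231]
orientation: [-0.0, 0.009, 1.0, -0.001]
wrist_force: [0.2, 0.5, -0.8]
finger_gap: 0.0122
grip_force: 0.0
clock: 1.1
tcp_pos: [0.4072, 0.1418, 0.2312]
orientation: [-0.0, -0.148, 0.989, -0.0]
wrist_force: [1.1, 0.7, -0.7]
finger_gap: 0.0004
grip_force: 0.0
clock: 1.77
tcp_pos: [0.5169, -0.0577, 0.2304]
orientation: [-0.001, -0.289, 0.957, 0.001]
wrist_force: [-0.5, 0.1, 0.5]
finger_gap: 0.0002
grip_force: 0.0
```

```bash
python3 -m jog '[0,-0.03,-0.5,0,0,0,-1, 0,-0.03,-0.97,0,0,0,-1, 0,-0.03,-0.97,0,0,0,-1, 0,-0.03,-0.97,0,0,0,-1, 0,-0.03,-0.97,0,0,0,-1, 0,-0.03,-0.97,0,0,0,-1, 0,-0.03,-0.97,0,0,0,-1, 0,-0.03,-0.97,0,0,0,-1, 0,-0.03,-0.97,0,0,0,-1]'
cat > st.py <<'E'
from h import *
def avg(n=6):
    F=[];T=[]
    for _ in range(n):
        im=eyes.read_camera("side"); s=env.get_state(); F.append(s['wrist_force']);T.append(s['tcp_pos'])
    return np.mean(F,0),np.std(F,0),np.mean(T,0),s,im
C=np.array([.6088,.058])
def report(n=6):
    np.set_printoptions(precision=4,suppress=True)
    F,sd,T,s,im=avg(n); v=C-T[:2]; al=np.arctan2(v[1],v[0]); r=np.hypot(*v)
    yaw=-2*np.arctan2(s['orientation'][1],s['orientation'][2])
    t=np.array([-np.sin(al),np.cos(al)])
    print('clk',s['clock'],'T',T,'r',r,'al',al,'yaw',yaw,'F',F,'sd',sd,'Ft',F[:2]@t)
    p,d=im; W=pts("side",p,d); m=masks(p)['red']&(W[...,2]>.066)&(W[...,2]<.09)&(W[...,0]>.4)&(W[...,0]<.56)&(abs(W[...,1])<.16)
    q=W[m]; 
    if len(q)>10:
        w=C-q[:,:2].mean(0); print('pad',m.sum(),q.mean(0),'r',np.hypot(*w),'q',.592-np.arctan2(w[1],w[0]))
    b=masks(p)['blue']&(W[...,2]>.066)&(W[...,2]<.09)&(W[...,0]>.4)&(W[...,0]<.66)
    q=W[b]
    if len(q)>5:
        w=C-q[:,:2].mean(0); print('knob',b.sum(),q.mean(0),'r',np.hypot(*w),'q',.592-np.arctan2(w[1],w[0]))
    return p
E
python3 -c "
from st import *
p=report(8)
cv2.imwrite('pics/s1.png',p[:,:,::-1])"
```

```text
clock: 2.52
tcp_pos: [0.5188, -0.0622, 0.0399]
orientation: [0.002, -0.291, 0.957, -0.001]
wrist_force: [0.4, 0.6, -0.1]
finger_gap: -0.0001
grip_force: 0.0
clk 2.9167 T [ 0.5179 -0.0623  0.0388] r 0.15082366806140407 al 0.9237268975941986 yaw 0.5895878334900692 F [-0.0937 -0.0842  0.1579] sd [0.393  0.3946 0.433 ] Ft 0.02396518676236178
pad 17 [ 0.5009 -0.0141  0.0743] r 0.12975405193479697 q 0.003011997561017332
knob 55 [0.5402 0.0224 0.0762] r 0.0772926788789125 q 0.11406574845197326
```

View pics/s1.png

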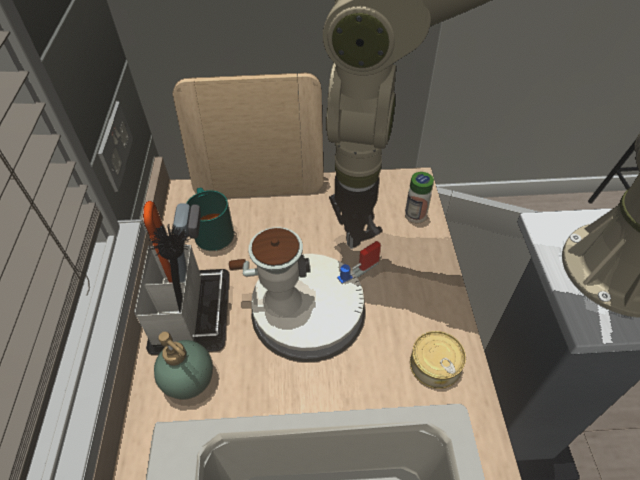

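```bash
python3 -m jog '[-0.035,0.05,-0.02,0,0,0,-1, -0.067,0.1,-0.02,0,0,0,-1, -0.067,0.1,-0.02,0,0,0,-1, -0.067,0.1,-0.02,0,0,0,-1]'
cat > arc.py <<'E'
import sys,numpy as np
from workcell import env
C=np.array([.6088,.058]); T=np.array(env.get_state()['tcp_pos'][:2]); v=T-C
for q in map(float,sys.argv[1:]):
    c,s=np.cos(-q),np.sin(-q); print(q,np.round((np.array([[c,-s],[s,c]])@v-v)/.2,3),round(-q/np.pi,4))
E
python3 -c "
from st import *
report(6)"
python3 arc.py .07 .14 .21 .28
```

```text
clock: 3.25
tcp_pos: [0.5029, -0.0416, 0.0335]
orientation: [-0.0, -0.291, 0.957, -0.0]
wrist_force: [0.3, -1.8, 1.9]
finger_gap: 0.0
grip_force: 1.0
clk 3.55 T [ 0.5036 -0.0423  0.0335] r 0.14537058784585175 al 0.7617388292902434 yaw 0.5893635495207428 F [ 0.4492 -2.3058  1.5585] sd [0.4486 0.4028 0.7236] Ft -1.9785934181547618
knob 54 [0.5396 0.0233 0.0767] r 0.07745280429257863 q 0.12678811036807786
0.07 [-0.034  0.038] -0.0223
0.14 [-0.065  0.078] -0.0446
0.21 [-0.093  0.121] -0.0668
0.28 [-0.118  0.165] -0.0891
```

```bash
python3 -m jog '[-0.034,0.038,0,0,0,-0.0223,-1, -0.065,0.078,0,0,0,-0.0446,-1, -0.093,0.121,0,0,0,-0.0668,-1, -0.118,0.165,0,0,0,-0.0891,-1, -0.118,0.165,0,0,0,-0.0891,-1, -0.118,0.165,0,0,0,-0.0891,-1]'
python3 -c "
from st import *
report(6)"
python3 arc.py .02 .04 .06 .08
```

```text
clock: 4.05
tcp_pos: [0.4803, -0.0094, 0.0337]
orientation: [0.0, -0.155, 0.988, -0.0]
wrist_force: [2.0, -2.6, 3.9]
finger_gap: 0.0003
grip_force: 2.2
clk 4.35 T [ 0.4804 -0.0097  0.0336] r 0.145154719795594 al 0.4853214373488272 yaw 0.3098502280978652 F [ 1.1035 -2.835   5.237 ] sd [0.3914 0.1512 0.7509] Ft -3.022423574007347
knob 54 [0.5395 0.0232 0.0767] r 0.07748926637181575 q 0.12689209237236604
0.02 [-0.007  0.013] -0.0064
0.04 [-0.013  0.026] -0.0127
0.06 [-0.019  0.039] -0.0191
0.08 [-0.025  0.052] -0.0255
```

```bash
python3 -c "
from st import *
p,d=eyes.read_camera('side');t,_=eyes.read_camera('top')
a=cv2.resize(p[170:330,240:440],None,fx=2,fy=3.0)
b=cv2.resize(t[150:330,210:350],(400,480))
cv2.imwrite('pics/s2.png',np.hstack([a,b])[:,:,::-1])"
```

```text
(no output)
```

View pics/s2.png

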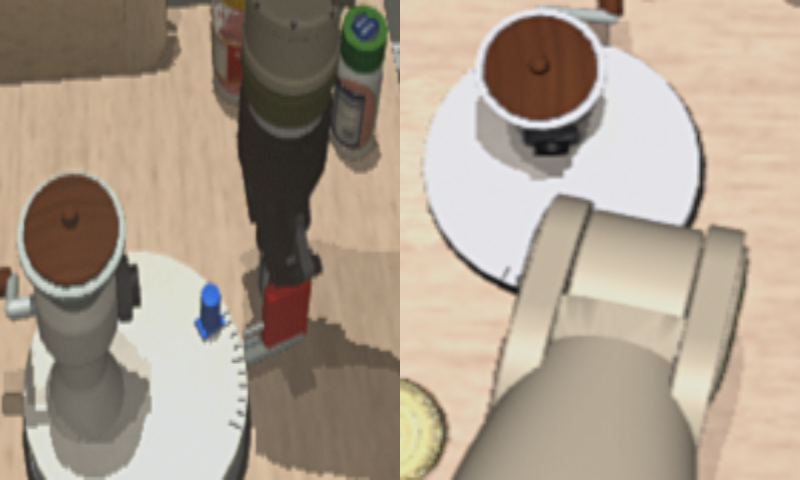

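```bash
python3 -m jog '[0,0,0.025,0,0,0,-1, 0,0,0.05,0,0,0,-1, 0,0,0.05,0,0,0,-1, 0,0,0.05,0,0,0,-1]'
python3 -c "
from st import *
p=report(6)"
python3 arc.py .02 .04 .06 .08
```

```text
clock: 4.78
tcp_pos: [0.4797, -0.0094, 0.0435]
orientation: [-0.0, -0.154, 0.988, -0.0]
wrist_force: [0.8, -3.2, 2.0]
finger_gap: 0.0001
grip_force: 1.4
clk 5.0833 T [ 0.4797 -0.0092  0.0433] r 0.14554060193690044 al 0.48009110202924393 yaw 0.3098145264311071 F [ 0.114  -2.6352  1.9608] sd [0.3607 0.3546 0.2057] Ft -2.38997985188441
knob 53 [0.5396 0.0232 0.0768] r 0.07746363031584588 q 0.12648605111299277
0.02 [-0.007  0.013] -0.0064
0.04 [-0.013  0.026] -0.0127
0.06 [-0.019  0.039] -0.0191
0.08 [-0.025  0.053] -0.0255
```

```bash
python3 -m jog '[-0.007,0.013,0,0,0,-0.0064,-1, -0.013,0.026,0,0,0,-0.0127,-1, -0.013,0.026,0,0,0,-0.0127,-1, -0.013,0.026,0,0,0,-0.0127,-1]' >/dev/null
python3 -c "
from st import *
p=report(6)"
python3 arc.py .02 .04
```

```text
clk 5.7167 T [ 0.4772 -0.0039  0.0433] r 0.14545278611914955 al 0.43925934644923464 yaw 0.26989846278593593 F [ 0.452  -2.2892  1.108 ] sd [0.3126 0.1387 0.5291] Ft -2.264157336502449
knob 53 [0.5396 0.0232 0.0765] r 0.07742679231902423 q 0.12576777539983325
0.02 [-0.006  0.013] -0.0064
0.04 [-0.012  0.027] -0.0127
```

```bash
python3 -m jog '[-0.006,0.013,0,0,0,-0.0064,-1, -0.012,0.027,0,0,0,-0.0127,-1, -0.012,0.027,0,0,0,-0.0127,-1, -0.012,0.027,0,0,0,-0.0127,-1]' >/dev/null
python3 -c "
from st import *
p=report(6)"
python3 arc.py .02 .04
```

```text
clk 6.35 T [0.4749 0.0013 0.0433] r 0.1454265630263004 al 0.4001389841602457 yaw 0.22997129390856658 F [ 1.218  -2.5143  0.4769] sd [0.2999 0.6763 0.3289] Ft -2.79012921653947
knob 51 [0.5398 0.0234 0.0768] r 0.07714612943847213 q 0.12689132909590317
0.02 [-0.006  0.013] -0.0064
0.04 [-0.011  0.027] -0.0127
```

```bash
python3 -m jog '[-0.006,0.013,0,0,0,-0.0064,-1, -0.011,0.027,0,0,0,-0.0127,-1, -0.011,0.027,0,0,0,-0.0127,-1, -0.011,0.027,0,0,0,-0.0127,-1]' >/dev/null
python3 -c "
from st import *
p=report(6)"
python3 arc.py .02 .04
```

```text
clk 6.9833 T [0.4727 0.0068 0.0433] r 0.14542736574113582 al 0.3600436312744437 yaw 0.19015693217212198 F [ 1.256  -2.4025 -0.4217] sd [0.3055 0.6828 0.3867] Ft -2.690927992604261
knob 53 [0.5397 0.0233 0.0766] r 0.07735898055286235 q 0.1270601452970066
0.02 [-0.005  0.014] -0.0064
0.04 [-0.01   0.027] -0.0127
```

```bash
python3 -m jog '[-0.005,0.014,0,0,0,-0.0064,-1, -0.01,0.027,0,0,0,-0.0127,-1, -0.01,0.027,0,0,0,-0.0127,-1, -0.01,0.027,0,0,0,-0.0127,-1]' >/dev/null
python3 -c "
from st import *
p=report(6)"
python3 arc.py .02 .04
```

```text
clk 7.6167 T [0.4707 0.0122 0.0433] r 0.14549761642744757 al 0.3205739038938484 yaw 0.1502702121579758 F [ 1.8709 -2.6429 -0.5813] sd [0.4462 0.4231 0.7164] Ft -3.097741447251534
knob 52 [0.5398 0.0233 0.0766] r 0.07724316515518057 q 0.12601202896912994
0.02 [-0.004  0.014] -0.0064
0.04 [-0.009  0.028] -0.0127
```

```bash
python3 -m jog '[-0.004,0.014,0,0,0,-0.0064,-1, -0.009,0.028,0,0,0,-0.0127,-1, -0.009,0.028,0,0,0,-0.0127,-1, -0.009,0.028,0,0,0,-0.0127,-1]' >/dev/null
python3 -c "
from st import *
p=report(6)"
python3 arc.py .02 .04
```

```text
clk 8.25 T [0.4689 0.0177 0.0434] r 0.14562227114829118 al 0.28012542153764936 yaw 0.11037536298833209 F [ 1.802  -2.5364  0.1143] sd [0.5087 0.522  0.3267] Ft -2.9357763618216373
knob 53 [0.5397 0.0234 0.0767] r 0.07733736757861999 q 0.1274710778156209
0.02 [-0.004  0.014] -0.0064
0.04 [-0.007  0.028] -0.0127
```

```bash
python3 -m jog '[-0.004,0.014,0,0,0,-0.0064,-1, -0.007,0.028,0,0,0,-0.0127,-1, -0.007,0.028,0,0,0,-0.0127,-1, -0.007,0.028,0,0,0,-0.0127,-1]' >/dev/null
python3 -c "
from st import *
p=report(6)"
python3 arc.py .02 .04
```

```text
clk 8.8833 T [0.4673 0.0233 0.0433] r 0.14563490120416145 al 0.24023744282872372 yaw 0.07042030759451727 F [ 1.3172 -2.6613  0.4278] sd [0.2153 0.4539 0.4617] Ft -2.8983169144848753
knob 53 [0.5397 0.0234 0.0768] r 0.07731271435810289 q 0.12803814396056656
0.02 [-0.003  0.014] -0.0064
0.04 [-0.006  0.028] -0.0127
```

```bash
python3 -m jog '[-0.003,0.014,0,0,0,-0.0064,-1, -0.006,0.028,0,0,0,-0.0127,-1, -0.006,0.028,0,0,0,-0.0127,-1, -0.006,0.028,0,0,0,-0.0127,-1]' >/dev/null
python3 -c "
from st import *
p=report(6)"
python3 arc.py .02 .04
```

```text
clk 9.5167 T [0.4661 0.029  0.0433] r 0.14561287058975464 al 0.20077608569611577 yaw 0.030571121791864955 F [ 1.0956 -2.6664  0.6299] sd [0.4351 0.3059 0.3779] Ft -2.8312880278480175
knob 53 [0.5397 0.0233 0.0766] r 0.07735773162089837 q 0.1271013526800936
0.02 [-0.003  0.014] -0.0064
0.04 [-0.005  0.029] -0.0127
```

```bash
python3 -m jog '[-0.003,0.014,0,0,0,-0.0064,-1, -0.005,0.029,0,0,0,-0.0127,-1, -0.005,0.029,0,0,0,-0.0127,-1, -0.005,0.029,0,0,0,-0.0127,-1]' >/dev/null
python3 -c "
from st import *
p=report(6)
cv2.imwrite('pics/s3.png',cv2.resize(p[170:330,240:440],None,fx=3.5,fy=3.5)[:,:,::-1])"
python3 arc.py .02 .04
```

```text
clk 10.15 T [0.4651 0.0348 0.0433] r 0.14555762566996788 al 0.160401568674513 yaw -0.009409336021998142 F [ 0.8725 -3.2777  1.454 ] sd [0.5539 0.342  0.4225] Ft -3.3750190863662466
knob 52 [0.5398 0.0233 0.0766] r 0.07725954228865561 q 0.12574683303806622
0.02 [-0.002  0.014] -0.0064
0.04 [-0.004  0.029] -0.0127
```

View pics/s3.png

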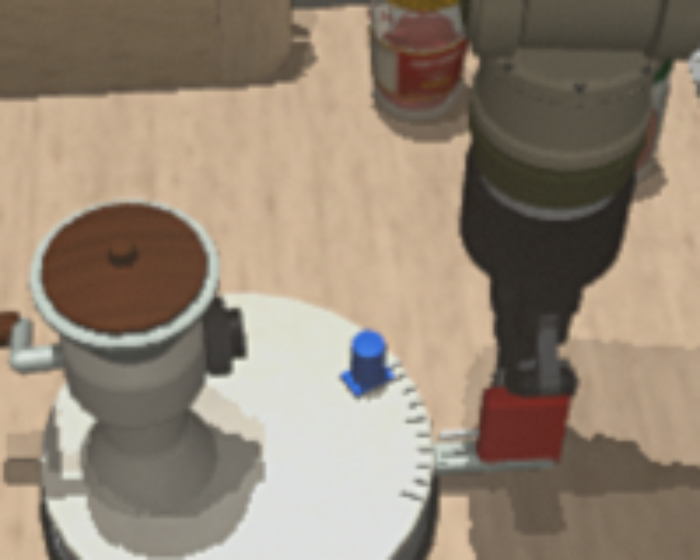

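```bash
python3 -m jog '[-0.002,0.014,0,0,0,-0.0064,-1, -0.004,0.029,0,0,0,-0.0127,-1, -0.004,0.029,0,0,0,-0.0127,-1, -0.004,0.029,0,0,0,-0.0127,-1]' >/dev/null
python3 -c "
from st import *
p=report(6)"
python3 arc.py .015 .03 .04
```

```text
clk 10.7833 T [0.4643 0.0404 0.0433] r 0.1455153410648681 al 0.12102093112787494 yaw -0.049348091661008925 F [ 0.5556 -4.7616  1.092 ] sd [0.3594 0.7078 0.3288] Ft -4.793868514055407
knob 53 [0.5396 0.0232 0.0765] r 0.07743805240477956 q 0.125550420748183
0.015 [-0.001  0.011] -0.0048
0.03 [-0.002  0.022] -0.0095
0.04 [-0.003  0.029] -0.0127
```

```bash
python3 -m jog '[-0.001,0.011,0,0,0,-0.0048,-1, -0.001,0.011,0,0,0,-0.0048,-1, -0.001,0.011,0,0,0,-0.0048,-1]' >/dev/null
cat >> st.py <<'E'
def face():
    p,d=eyes.read_camera("side"); W=pts("side",p,d); m=masks(p)['red']&(W[...,2]>.03)&(W[...,2]<.07)&(W[...,0]>.42)&(W[...,0]<.56)&(abs(W[...,1]-.03)<.12)
    q=W[m]; l=cv2.fitLine(q[:,:2].astype(np.float32),cv2.DIST_HUBER,0,.01,.01)[:,0]
    v=q[:,:2].mean(0)-C; r=np.hypot(*v); a=np.arctan2(-v[1],-v[0]); print('face',m.sum(),q.mean(0),'r',r,'line',np.arctan2(l[1],l[0]),'q',.592-(a+np.arcsin(.007/r)))
E
python3 -c "
from st import *
p=report(10);face()"
python3 arc.py .015 .03
```

```text
clk 11.5333 T [0.4641 0.0425 0.0433] r 0.14551304567114243 al 0.10689144154227062 yaw -0.06455949872953647 F [ 0.3737 -5.7307  1.2454] sd [0.4558 0.5303 0.4333] Ft -5.737821719262639
knob 53 [0.5396 0.0231 0.0764] r 0.07747153432549155 q 0.12490055976058018
0.015 [-0.001  0.011] -0.0048
0.03 [-0.002  0.022] -0.0095Traceback (most recent call last):
  File "<string>", line 3, in <module>
    p=report(10);face()
                 ~~~~^^
  File "st.py", line 25, in face
    q=W[m]; l=cv2.fitLine(q[:,:2].astype(np.float32),cv2.DIST_HUBER,0,.01,.01)[:,0]
              ~~~~~~~~~~~^^^^^^^^^^^^^^^^^^^^^^^^^^^^^^^^^^^^^^^^^^^^^^^^^^^^^
cv2.error: OpenCV(4.12.0) /io/opencv/modules/imgproc/src/linefit.cpp:50: error: (-215:Assertion failed) count > 0 in function 'fitLine2D_wods'
```

```bash
python3 -m jog '[-0.001,0.011,0,0,0,-0.0048,-1, -0.001,0.011,0,0,0,-0.0048,-1, -0.001,0.011,0,0,0,-0.0048,-1]' >/dev/null
sed -i "s/m=masks(p)\['red'\]&(W\[...,2\]>.03)/P=p.astype(int); m=(P[...,0]>80)\&(P[...,0]>2.5*P[...,1])\&(P[...,0]>2.5*P[...,2])\&(W[...,2]>.03)/" st.py
python3 -c "
from st import *
p=report(12);face();face()"
```

```text
clk 12.4333 T [0.4639 0.0443 0.0433] r 0.14553196809641358 al 0.09397137530960446 yaw -0.07981640201888111 F [ 0.3026 -6.8695  1.1604] sd [0.4069 0.4106 0.4766] Ft -6.8675358559564375
knob 53 [0.5396 0.0232 0.0764] r 0.0774398525115081 q 0.12546166844353723
face 22 [0.4498 0.0736 0.0546] r 0.1598071246468733 line -0.022090305 q 0.6458371079612384
face 26 [0.4497 0.0741 0.0513] r 0.15991335732948347 line -0.087310284 q 0.6488214243769076
```

```bash
python3 arc.py -.1 -.2 -.3 -.4 -.5 -.6 -.7 -.78
```

```text
-0.1 [ 0.01  -0.072] 0.0318
-0.2 [ 0.028 -0.143] 0.0637
-0.3 [ 0.053 -0.211] 0.0955
-0.4 [ 0.084 -0.277] 0.1273
-0.5 [ 0.121 -0.339] 0.1592
-0.6 [ 0.165 -0.397] 0.191
-0.7 [ 0.214 -0.451] 0.2228
-0.78 [ 0.258 -0.49 ] 0.2483
```

```bash
python3 -m jog '[0.01,-0.072,0,0,0,0.0318,-1, 0.028,-0.143,0,0,0,0.0637,-1, 0.053,-0.211,0,0,0,0.0955,-1, 0.084,-0.277,0,0,0,0.1273,-1, 0.121,-0.339,0,0,0,0.1592,-1, 0.165,-0.397,0,0,0,0.191,-1, 0.214,-0.451,0,0,0,0.2228,-1, 0.258,-0.49,0,0,0,0.2483,-1, 0.258,-0.49,0,0,0,0.2483,-1, 0.258,-0.49,0,0,0,0.2483,-1]' && python3 -m jog '[0,0,0.3,0,0,0,-1, 0,0,0.6,0,0,0,-1, 0,0,0.6,0,0,0,-1, 0,0,0.6,0,0,0,-1, 0,0,0.6,0,0,0,-1]'
python3 -c "
from st import *
p=report(8)
cv2.imwrite('pics/s4.png',cv2.resize(p[170:330,240:440],None,fx=3.5,fy=3.5)[:,:,::-1])"
```

```text
clock: 13.37
tcp_pos: [0.5152, -0.0523, 0.0429]
orientation: [-0.0, -0.342, 0.94, 0.001]
wrist_force: [-1.2, -0.8, -0.3]
finger_gap: -0.0001
grip_force: 0.0
clock: 13.78
tcp_pos: [0.5164, -0.0521, 0.1657]
orientation: [0.002, -0.343, 0.939, -0.001]
wrist_force: [-0.4, 0.9, -0.2]
finger_gap: 0.0004
grip_force: 0.0
clk 14.1833 T [ 0.5144 -0.0522  0.1621] r 0.14510078892037967 al 0.8624307785203205 yaw 0.7003706012875435 F [-0.2829 -0.2611 -0.1523] sd [0.5522 0.5655 0.483 ] Ft 0.04500266816137134
pad 37 [ 0.4976 -0.0162  0.0742] r 0.13365141531740876 q 0.0034805136258551084
knob 51 [0.54   0.023  0.0768] r 0.07720444891640967 q 0.12147544932138754
```

View pics/s4.png

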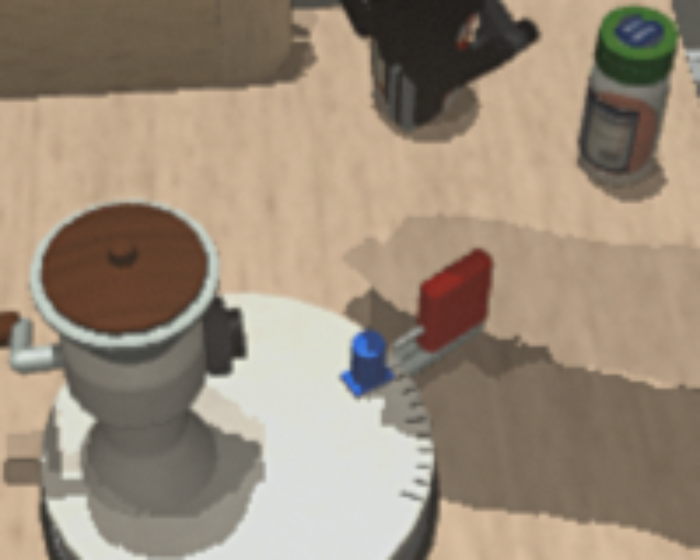

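```bash
python3 -m jog '[0.206,0.22,0,0,0,-0.0375,-1, 0.206,0.22,0,0,0,-0.075,-1, 0.206,0.22,-0.1,0,0,-0.075,-1, 0.206,0.22,-0.3,0,0,-0.075,-1, 0.206,0.22,-0.45,0,0,-0.075,-1, 0.206,0.22,-0.52,0,0,-0.075,-1, 0.206,0.22,-0.52,0,0,-0.075,-1, 0.206,0.22,-0.52,0,0,-0.075,-1, 0.206,0.22,-0.52,0,0,-0.075,-1]'
python3 -c "
from st import *
p=report(4)"
python3 arc.py .08 .16 .24 .32 .40 .45 .5
```

```text
clock: 14.93
tcp_pos: [0.5576, -0.0091, 0.0603]
orientation: [0.001, -0.23, 0.973, -0.0]
wrist_force: [0.6, -1.3, 0.9]
finger_gap: 0.0004
grip_force: 0.0
clk 15.1333 T [ 0.5581 -0.0092  0.0609] r 0.08419321909398665 al 0.9245821497944756 yaw 0.4647562666128152 F [-0.1723 -0.4335  0.337 ] sd [0.2524 0.3901 0.6116] Ft -0.12350487978354238
pad 101 [ 0.4882 -0.0227  0.0744] r 0.14512019914372748 q 0.0026019678966443527
0.08 [-0.026  0.021] -0.0255
0.16 [-0.05   0.045] -0.0509
0.24 [-0.073  0.07 ] -0.0764
0.32 [-0.093  0.097] -0.1019
0.4 [-0.111  0.126] -0.1273
0.45 [-0.121  0.144] -0.1432
0.5 [-0.13   0.163] -0.1592
```

```bash
python3 -m jog '[0,0,-0.02,0,0,0,-1, -0.026,0.021,-0.02,0,0,-0.0255,-1, -0.05,0.045,-0.02,0,0,-0.0509,-1, -0.073,0.07,-0.02,0,0,-0.0764,-1, -0.093,0.097,-0.02,0,0,-0.1019,-1, -0.111,0.126,-0.02,0,0,-0.1273,-1, -0.121,0.144,-0.02,0,0,-0.1432,-1, -0.13,0.163,-0.02,0,0,-0.1592,-1, -0.13,0.163,-0.02,0,0,-0.1592,-1, -0.13,0.163,-0.02,0,0,-0.1592,-1]'
python3 -c "
from st import *
p=report(4)"
python3 arc.py .05 .1 .13 .16
```

```text
clock: 15.97
tcp_pos: [0.531, 0.0237, 0.0556]
orientation: [0.0, 0.017, 1.0, 0.0]
wrist_force: [-0.2, -0.2, 0.3]
finger_gap: -0.0001
grip_force: 0.0
clk 16.1667 T [0.531  0.0235 0.0554] r 0.08512632884672401 al 0.41672567730349486 yaw -0.03468284215492872 F [-0.1968  0.3463 -0.4254] sd [0.2575 0.7288 0.32  ] Ft 0.3963774126362183
pad 95 [ 0.487  -0.0231  0.0741] r 0.1463659201662825 q 0.004538329589740875
0.05 [-0.008  0.02 ] -0.0159
0.1 [-0.015  0.04 ] -0.0318
0.13 [-0.019  0.052] -0.0414
0.16 [-0.023  0.064] -0.0509
```

```bash
python3 -m jog '[-0.008,0.02,0,0,0,-0.0159,-1, -0.015,0.04,0,0,0,-0.0318,-1, -0.019,0.052,0,0,0,-0.0414,-1, -0.022,0.06,0,0,0,-0.0478,-1, -0.022,0.06,0,0,0,-0.0478,-1, -0.022,0.06,0,0,0,-0.0478,-1]' && python3 -m jog '[0.008,-0.04,0,0,0,0,-1, 0.016,-0.12,0,0,0,0,-1, 0.016,-0.12,0.2,0,0,0,-1, 0.016,-0.12,0.4,0,0,0,-1, 0.016,-0.12,0.5,0,0,0,-1, 0.016,-0.2,0.5,0,0,0,-1, 0.016,-0.2,0.5,0,0,0,-1]'
python3 -c "
from st import *
p=report(4)
cv2.imwrite('pics/s5.png',cv2.resize(p[170:330,240:440],None,fx=3.5,fy=3.5)[:,:,::-1])"
```

```text
clock: 16.67
tcp_pos: [0.5264, 0.0356, 0.0553]
orientation: [0.0, 0.092, 0.996, 0.0]
wrist_force: [0.5, 0.3, 0.1]
finger_gap: 0.0001
grip_force: 0.1
clock: 17.25
tcp_pos: [0.5313, -0.0066, 0.1574]
orientation: [0.002, 0.093, 0.996, -0.001]
wrist_force: [-0.8, -1.2, -0.6]
finger_gap: 0.0001
grip_force: 0.0
clk 17.45 T [ 0.5293 -0.0048  0.155 ] r 0.10128802625821443 al 0.6690196871645151 yaw -0.18550162439035814 F [0.0998 0.8834 0.0758] sd [0.3207 0.3555 0.6476] Ft 0.6310487542088105
pad 87 [ 0.4857 -0.0242  0.0743] r 0.14797837369106348 q 0.0033241018605669748
knob 50 [0.5309 0.0594 0.0767] r 0.07787296392190952 q 0.609742778453531
```

View pics/s5.png

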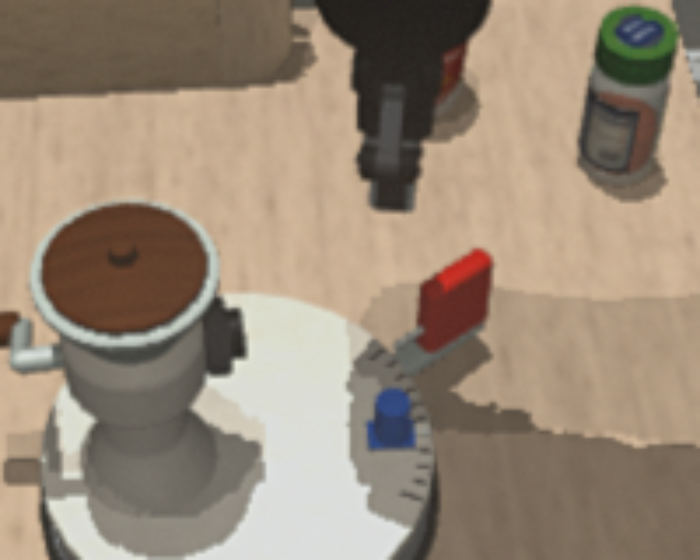

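```bash
python3 -c "
from st import *
face()
s=env.get_state();print(s['clock'],s['qvel'])"
```

```text
Traceback (most recent call last):
  File "st.py", line 25, in face
    q=W[m]; l=cv2.fitLine(q[:,:2].astype(np.float32),cv2.DIST_HUBER,0,.01,.01)[:,0]
              ~~~~~~~~~~~^^^^^^^^^^^^^^^^^^^^^^^^^^^^^^^^^^^^^^^^^^^^^^^^^^^^^
cv2.error: OpenCV(4.12.0) /io/opencv/modules/imgproc/src/linefit.cpp:50: error: (-215:Assertion failed) count > 0 in function 'fitLine2D_wods'
```

```bash
python3 -c "
from workcell import env
print(env.hand_in())"
```

```text
the job is handed in; nothing more can be done
None
```

I pressed the lever until it firmed up at about 0.61 rad, held it there briefly, and let it spring back to rest. I then slid the blue index to 0.61 rad, withdrew the gripper clear, and handed the job in; the hand-in gave no verdict. The 0.61 could be off by 0.02 to 0.03 rad, within the 0.064 rad allowed.

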